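Slide the test chip along the rail into the imager's corner pocket

TASK

On the metal loading deck of the chip imager, push the green chip with the fingertips back until it lies flat and flush along the dark rail, at a place before the blue pocket. Then, keeping it against the rail, slide it along into the blue corner pocket until it is fully home against both the rail and the end stop, and let go of it. Only push it: do not lift it or tip it up, and leave the red chip and everything else where they are.

Things in the scene. Friction and masses are not known exactly. Their poses are not given: they have to be found in the camera images.
- deck: Fixed aluminium loading deck of the imager, 180 (its x) by 360 (its y) by 20 mm high, turned up to 0.25 rad; origin at the centre of its underside, on the bench; deck top 20 mm above the bench. Rail on its far (+x) side, pocket at its +y end. A white housing 170 by 100 mm, 42 mm above the bench, stands beyond the end stop, at deck y = 185 to 285 mm
- rail_mid (a point): Top edge of the rail's guiding face, half-way along the deck (deck x = 60 mm, y = 0). The dark steel rail runs along deck y over the whole 360 mm, 20 mm wide, rising 12 mm above the deck top; its guiding face looks to deck -x. Axes as the deck's
- stop_face (a point): Top edge of the guiding face of the blue end stop (deck x = 45 mm, y = 170 mm), which crosses the +y end of the rail at a right angle, 12 mm above the deck top; the face looks to deck -y. Axes as the deck's
- lip_mouth (a point): Top edge of the inner face of the blue pocket lip at deck x = 30, y = 125 mm. The lip is 12 mm wide, 8 mm above the deck top, parallel to the rail from y = 125 to 170 mm: rail, stop and lip make a pocket 30 mm wide, 45 mm deep, open towards deck -y. Before it, y = 106 to 126 mm, a lead-in piece flares away from the rail. Axes as the deck's
- green_chip_center (a point): Centre of the loose green chip: a flat plastic block 26 mm (own x) by 76 mm (own y) by 10 mm high, about 35 g, flat on the deck top, its centre 72 to 90 mm short of the rail face, long side within 0.3 rad of the rail. It starts on one of two places 125 mm apart along the rail, the red chip on the other. It slides freely, as plastic on metal
- seat (a point): Point on the deck where the centre of a chip lies when it is fully home in the pocket (deck x = 47 mm, y = 132 mm, 25 mm above the bench); its axes are the deck's
- red_chip_center (a point): Loose red chip of the same size, also on the deck, its centre; to be left alone. The strip of deck along the rail is free of it
- vial: Amber vial with white cap, 21 mm across, 34 mm high, on the deck's front (-x) edge near the +y end; origin at the centre of its foot
- pipette: White hand pipette lying on the bench right of the deck, about 230 mm long, 40 mm high; origin under its handle
- sample_bottle: White sample bottle, 40 mm across, 75 mm high, on the bench left of the deck; origin at the centre of its underside
Not all that is in view belongs to the job. What is meant by the part that bears green_chip_center is not brown, white or yellow, and is the larger of those in its own colour.

How it is judged:
By the outcome, as a careful person would: the job done as asked, in the order asked, and still so for the second after the job is handed in, with the robot touching nothing.
It also fails if it takes over 48 s, if anything falls off the work surface, if the arm or the gripper's body presses on something with over 40 N, if the wrist force passes 120 N, or if a joint passes its speed limit or range.

ROBOT

A 6-joint arm with a two-finger parallel gripper is mounted at the origin on the work surface. World frame = base frame: x ahead of the robot, y to its left, z up, the work surface at z = 0. Lengths are in mm, angles in rad, forces in N, time in s.
With the tool pointing down it reaches from about 300 to 875 mm from the base axis. Payload 6.4 kg.
Tool frame: the origin (TCP) lies on the centre line of the jaws, within the pads' length; the fingertips stand r.tcp_to_tips ahead of it and the grasp point (between the pads) lies 8 mm behind it (r.tcp_to_tips is the distance from the TCP to the fingertips, in mm); z points along the fingers, x is the direction in which the jaws open and shut, and the axes are right-handed (so a half turn about z gives the same grasp; the last joint's range is limited). The gripper opens to 88 mm and grips with 3 to 60 N. Pads are 18 mm wide; open, the fingers measure 123 mm over their backs; the gripper's body (75 mm by 187 mm) begins 45 mm behind the grasp point.
Start: joints at [1.12, 0.181, 1.607, -0, 1.354, -0.206], TCP at [139.346, 557.875, 249.714] pointing down, gripper open.
Joint ranges: [-2.99, 2.99], [-0.89, 2.07], [0.3, 2.58], [-1.14, 4.28], [0, 2.63], [-3.12, 3.12]. Speed limits (rad/s): [2.57, 2.57, 3.01, 3.14, 3.14, 3.14].

INTERFACE

Orientations are given as [roll, pitch, yaw] about the fixed x, y, z axes, in that order (R = Rz(yaw) Ry(pitch) Rx(roll)).
In Python, from station import r gives the robot as it stands. The module is installed in compiled form; this text tells all that it offers.
- The arm moves only by the tool send_rows, never from a script. Its argument "steps" is a list of rows, each an object with "offset": the shift along the tool's x, y, z in m, a list of three; "angular": the turn, a rotation vector about the tool's x, y, z in degrees, a list of three. In form: [{"offset": [tx, ty, tz], "angular": [rx, ry, rz]}, ...]. A call has 1 to 12 rows; each row shifts and turns the commanded pose from where the row before left it, along the tool's axes as they then stand; what a row does not reach is not made up. A row lasts 1/8 s, in which the tool goes at most 62.5 mm and 10.7 degrees, less where a joint would pass 70% of its speed; a pose out of reach is approached as far as the arm can. A call is refused whole if a number of a shift passes 0.0625 or a number of a turn 10.7, either way. A call with a gripper value outside its range is refused whole. "fingers" is the gripper command: -1 is shut, 1 is fully open, values between are in proportion, set as the call begins (left out, the last holds). The fingers move at their own pace and stop on an object; "squeeze" is the grip in N (left out, the last holds). Time passes only in rows, so rows that do not move let the fingers close. It gives the time, the measured TCP pose, the force and the opening at its end, in the units of the state.
- r.sense(): the state, without advancing time (a new reading comes with each control period).
- r.read_camera(name): name is "side" or "top" or "wrist"; returns a dict with "img" (384x512x3 uint8, red, green, blue), "vfov" (degrees; the focal length in pixels is half the picture's height over the tangent of half this angle, whatever the lens; pixels are square), "cx", "cy" (the principal point, pixels), "D" ([k1, k2, p1, p2, k3] as OpenCV has them; the pictures are not rectified), "origin" and "orientation" of the camera in the world; the wrist camera has in their place "T_tool_cam" (4x4, takes a point from camera to tool coordinates, whose origin is the TCP and whose axes are the tool frame's). Camera axes: x right, y down, z forward; pixel columns grow to the right and rows downward; lengths in mm; the calibration is good to about 2 mm. A picture is of the moment at which its call begins: read the wrist's pose just before it. There is no depth.
- r.hand_in(): hands the job in, once; it reports no verdict.
The state is a dict: "t": time; "q": joint angles; "qvel": joint speeds; "effort": joint torques, N m; "ee_pos": TCP position; "orientation": TCP orientation; "ft_force": force on the tool from outside, world axes, zero at the start; "ft_torque": the same for the moment, N m; "gripper_width": finger opening in mm.
Only numpy, scipy, OpenCV 4.12 (cv2) and the standard library are available. Lean on these libraries where they do the work, as an engineer would, in place of code of your own. Each camera call takes 0.05 s, during which the arm holds its last target.

## Working session

There is one attempt and no reset: what is moved stays moved. The work goes in short steps, Python scripts to look and compute and a tool call to move; the robot and the scene stay as the last step left them, time stands still between calls to the robot, and variables do not carry over. Pictures are saved under pics/ and viewed, and the job is handed in when it is done.

Besides the shell and the picture viewer there is one more tool, called after ">>>" in YAML: its name, and indented under it one key for each argument. send_rows: Moves the arm, as the interface text tells. Its arguments: {"type":"object","properties":{"steps":{"type":"array"},"fingers":{"type":"number"},"squeeze":{"type":"number"}},"required":["steps"]}

```bash
mkdir -p pics; ls
python3 - <<'E'
from station import r
import cv2,numpy as np
print(r.sense(), r.tcp_to_tips)
for n in ("side","top","wrist"):
    c=r.read_camera(n); cv2.imwrite(f"pics/{n}0.png",c["img"][:,:,::-1])
    print(n,{k:(np.round(v,4).tolist() if not isinstance(v,dict) else v) for k,v in c.items() if k!="img"})
E
```

```text
pics
{'t': 0.0, 'q': array([ 1.11968984e+00,  1.81547895e-01,  1.60798767e+00,  2.06811459e-05,
        1.35378888e+00, -2.06311521e-01]), 'qvel': array([-7.48661444e-05,  2.92828655e-04, -1.56450804e-03, -1.15223098e-03,
        1.10811351e-03, -5.78986962e-04]), 'effort': array([ 3.02693416e-04, -4.33866155e+01, -3.41850257e+01,  7.02046556e-02,
        3.87372833e-02, -1.34871425e-04]), 'ee_pos': array([139.11313   , 557.39554226, 248.81609285]), 'orientation': array([-3.14121813e+00,  1.69092989e-03,  1.32599721e+00]), 'ft_force': array([0.50940568, 0.32983679, 0.17176894]), 'ft_torque': array([0.0156745 , 0.01622594, 0.00763566]), 'gripper_width': 87.78003325556969} 11.0
side {'vfov': 46.7739, 'cx': 256.727, 'cy': 191.7062, 'D': [-0.0947, 0.0, 0.0, 0.0, 0.0], 'origin': [-28.1046, -710.2965, 654.2565], 'orientation': [-2.1718, 0.0022, -0.7001]}
top {'vfov': 43.4211, 'cx': 252.8775, 'cy': 194.5448, 'D': [-0.0011, 0.0, 0.0, 0.0, 0.0], 'origin': [350.9946, -7.3544, 1298.6726], 'orientation': [-2.9838, -0.0056, -1.5559]}
wrist {'vfov': 68.1572, 'cx': 252.7586, 'cy': 188.3655, 'D': [-0.0156, 0.0, 0.0, 0.0, 0.0], 'T_tool_cam': [[1.0, -0.0001, 0.0004, 0.3469], [-0.0, 0.9621, 0.2727, -70.4556], [-0.0004, -0.2727, 0.9621, -132.8989], [0.0, 0.0, 0.0, 1.0]]}
```

View pics/top0.png

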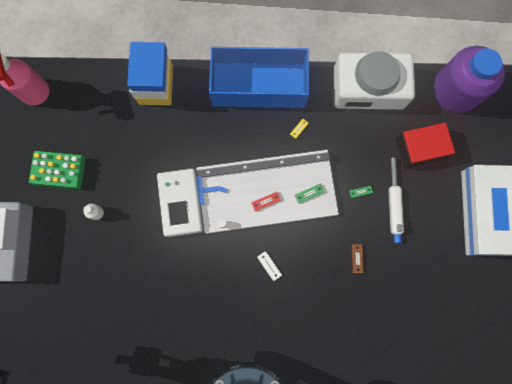

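View pics/side0.png

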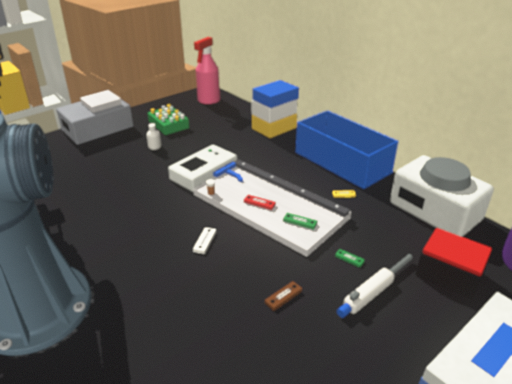

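View pics/wrist0.png

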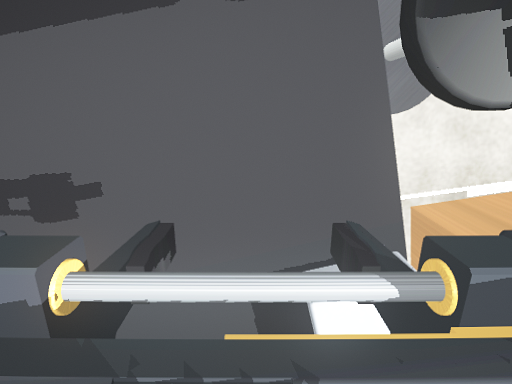

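Run:
```python
import cv2
i=cv2.imread("pics/top0.png")
cv2.imwrite("pics/topc1.png",cv2.resize(i[140:245,150:250],None,fx=6,fy=5.7,interpolation=cv2.INTER_CUBIC)[:600])
cv2.imwrite("pics/topc1.png",cv2.resize(i[145:245,150:280],None,fx=6,fy=6,interpolation=cv2.INTER_CUBIC))
cv2.imwrite("pics/topc2.png",cv2.resize(i[145:245,250:380],None,fx=6,fy=6,interpolation=cv2.INTER_CUBIC))
```

```text
(no output)
```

View pics/topc1.png

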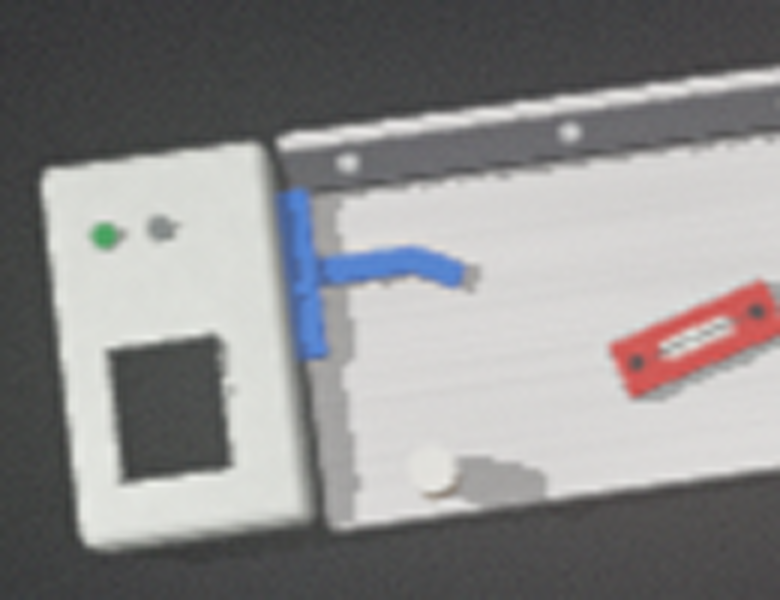

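View pics/topc2.png

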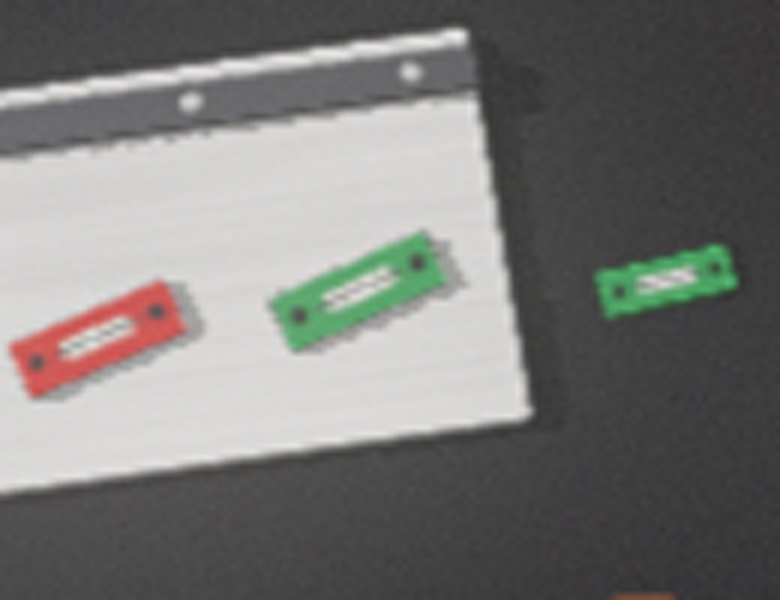

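```bash
cat > h.py <<'E'
import cv2,numpy as np
from scipy.spatial.transform import Rotation as R
from scipy.optimize import least_squares
def cam(c,T=None):
    f=c["img"].shape[0]/2/np.tan(np.radians(c["vfov"])/2)
    K=np.array([[f,0,c["cx"]],[0,f,c["cy"]],[0,0,1]])
    if T is None:
        if "origin" in c:
            Rm=R.from_euler("xyz",c["orientation"]).as_matrix();t=np.array(c["origin"])
        else: raise 0
    else: Rm=T[:3,:3];t=T[:3,3]
    return K,np.array(c["D"],float),Rm,t
def proj(C,P):
    K,D,Rm,t=C; P=np.atleast_2d(np.asarray(P,float))
    rv,_=cv2.Rodrigues(Rm.T)
    return cv2.projectPoints(P,rv,-Rm.T@t,K,D)[0].reshape(-1,2)
def ray(C,uv,z):
    K,D,Rm,t=C
    p=cv2.undistortPoints(np.array(uv,float).reshape(-1,1,2),K,D).reshape(-1,2)
    d=np.c_[p,np.ones(len(p))]@Rm.T
    return t+d*((z-t[2])/d[:,2])[:,None]
def d2w(p,P):
    P=np.atleast_2d(np.asarray(P,float)); c,s=np.cos(p[2]),np.sin(p[2])
    return np.c_[p[0]+c*P[:,0]-s*P[:,1],p[1]+s*P[:,0]+c*P[:,1],P[:,2]]
def w2d(p,P):
    P=np.atleast_2d(np.asarray(P,float)); c,s=np.cos(p[2]),np.sin(p[2])
    a=P[:,0]-p[0];b=P[:,1]-p[1]
    return np.c_[c*a+s*b,-s*a+c*b,P[:,2]]
E
python3 - <<'E'
from h import *
from station import r
c=r.read_camera("top"); C=cam(c)
D=[(60,-180,32),(-90,-180,20),(90,-180,20),(-90,180,20),(90,180,20)]
uv=[(478,90,2),(532,415,2),(467,30,2),(330,530,1),(278,135,1)]
f=lambda a,b,k:((a+.5)/6-.5+(150 if k==1 else 250),(b+.5)/6-.5+145)
UV=np.array([f(*u) for u in uv])
s=least_squares(lambda p:(proj(C,d2w(p,D))-UV).ravel(),[500,0,0.1])
print(s.x,s.fun.reshape(-1,2).round(2)); p=s.x
np.save("deck.npy",p)
ch=[f(*u,2) for u in [(270,302),(424,232),(447,280),(294,350)]]
w=ray(C,ch,30); print(w.round(1)); d=w2d(p,w); print(d.round(1),d.mean(0))
print([np.linalg.norm(w[i]-w[i-1]).round(1) for i in range(4)])
rd=w2d(p,ray(C,[f(*u,2) for u in [(10,345),(164,280),(188,330),(32,396)]],30)); print("red",rd.round(1),rd.mean(0))
print("tips",w2d(p,ray(C,[f(465,275,1),f(432,470,1)],28)))
print("seat",d2w(p,[(47,132,25)]))
E
```

```text
[ 5.65889296e+02 -4.83669425e+01  1.54483621e-01] [[ 0.45 -0.59]
 [-0.08  0.57]
 [-0.24 -0.21]
 [-0.29  0.11]
 [ 0.17  0.1 ]]
[[ 553.7 -122.7   30. ]
 [ 586.4 -191.3   30. ]
 [ 564.8 -201.4   30. ]
 [ 532.3 -133.3   30. ]]
[[ -23.5  -71.5   30. ]
 [  -1.7 -144.4   30. ]
 [ -24.6 -151.1   30. ]
 [ -46.2  -78.8   30. ]] [ -24.01082855 -111.45573502   30.        ]
[np.float64(23.9), np.float64(76.1), np.float64(23.8), np.float64(75.5)]
red [[-26.6  45.5  30. ]
 [ -7.2 -26.3  30. ]
 [-30.9 -33.6  30. ]
 [-50.5  39.   30. ]] [-28.78721256   6.15717117  30.        ]
tips [[ 13.77677059 105.03696118  28.        ]
 [-70.55082983 130.82151851  28.        ]]
seat [[592.01875284  89.29296989  25.        ]]
```

Green candidates in the top view are the block on the deck at (310,194) and the smaller block on the bench at (361,191). The on-deck one fits: it is the larger of the two, measures about 24–26 by 76 mm, and lies on the deck. The enlarged crop confirms it. Red chip is at about (266,202).

```bash
cat > st.py <<'E'
from h import *
from station import r
p=np.load("deck.npy"); s=r.sense()
def show(s):
    o=R.from_euler("xyz",s["orientation"]).as_matrix()
    T=R.from_euler("z",p[2]).as_matrix()@np.array([[0,1,0],[1,0,0],[0,0,-1]]).astype(float)
    e=R.from_matrix(o.T@T).as_rotvec(degrees=True)
    print("t",round(s["t"],2),"deck",w2d(p,[s["ee_pos"]]).round(1),"turn left(tool,deg)",e.round(2),"F",s["ft_force"].round(1),"w",round(s["gripper_width"],1),"q",s["q"].round(2))
if __name__=="__main__": show(s)
E
python3 st.py
```

```text
t 0.2 deck [[-328.4  664.4  249.2]] turn left(tool,deg) [-2.000e-02  6.000e-02 -2.288e+01] F [-0.9  0.2 -0.2] w 88.0 q [ 1.12  0.18  1.61 -0.    1.35 -0.21]
```

>>> send_rows:
  steps:
    - {"offset":[0,0,0],"angular":[0,0,-7.6]}
    - {"offset":[0,0,0],"angular":[0,0,-7.6]}
    - {"offset":[0,0,0],"angular":[0,0,-7.7]}
    - {"offset":[-0.03,0.01,0],"angular":[0,0,0]}
    - {"offset":[-0.05,0.02,0],"angular":[0,0,0]}
    - {"offset":[-0.05,0.02,0],"angular":[0,0,0]}
    - {"offset":[-0.05,0.02,0],"angular":[0,0,0]}
    - {"offset":[-0.05,0.02,0],"angular":[0,0,0]}
    - {"offset":[-0.05,0.02,0],"angular":[0,0,0]}
    - {"offset":[-0.05,0.02,0],"angular":[0,0,0]}
    - {"offset":[-0.05,0.02,0],"angular":[0,0,0]}
    - {"offset":[-0.05,0.02,0],"angular":[0,0,0]}
  fingers: -0.3
  squeeze: 20

```text
t: 1.7
ee_pos: [374.2, 157.6, 249.9]
orientation: [3.141, -0.0, 1.726]
ft_force: [1.3, 0.7, 0.7]
gripper_width: 30.9
```

```bash
python3 st.py
```

```text
t 1.7 deck [[-157.7  233.   249.9]] turn left(tool,deg) [ 0.05 -0.    0.02] F [1.3 0.7 0.7] w 30.9 q [ 0.1  -0.22  2.    0.    1.36 -1.62]
```

>>> send_rows:
  steps:
    - {"offset":[-0.05,0.01,0],"angular":[0,0,0]}
    - {"offset":[-0.05,0.01,0],"angular":[0,0,0]}
    - {"offset":[-0.05,0.01,0],"angular":[0,0,0]}
    - {"offset":[-0.05,0.01,0],"angular":[0,0,0]}
    - {"offset":[-0.05,0.01,0],"angular":[0,0,0]}
    - {"offset":[-0.05,0.01,0],"angular":[0,0,0]}
    - {"offset":[-0.03,0.01,0.03],"angular":[0,0,0]}
    - {"offset":[0,0,0.04],"angular":[0,0,0]}
    - {"offset":[0,0,0.04],"angular":[0,0,0]}
    - {"offset":[0,0,0],"angular":[0,0,0]}
    - {"offset":[0,0,0],"angular":[0,0,0]}

```text
t: 3.08
ee_pos: [494.4, -156.3, 141.1]
orientation: [3.14, 0.001, 1.726]
ft_force: [-0.5, -0.6, 0.6]
gripper_width: 30.5
```

```bash
python3 st.py;  python3 - <<'E'
from station import r
import cv2
for n in ("wrist","top"):
    cv2.imwrite(f"pics/{n}1.png",r.read_camera(n)["img"][:,:,::-1])
i=cv2.imread("pics/top1.png")
cv2.imwrite("pics/top1c.png",cv2.resize(i[145:245,250:380],None,fx=5,fy=5,interpolation=cv2.INTER_CUBIC))
E
```

```text
t 3.08 deck [[-87.2 -95.7 141.1]] turn left(tool,deg) [0.07 0.06 0.03] F [-0.5 -0.6  0.6] w 30.5 q [-0.54  0.18  1.84 -0.    1.11 -2.26]
```

View pics/wrist1.png

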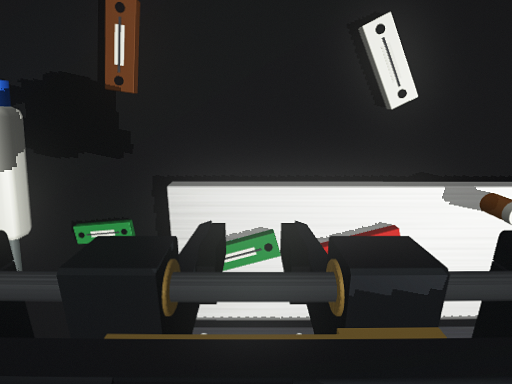

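View pics/top1c.png

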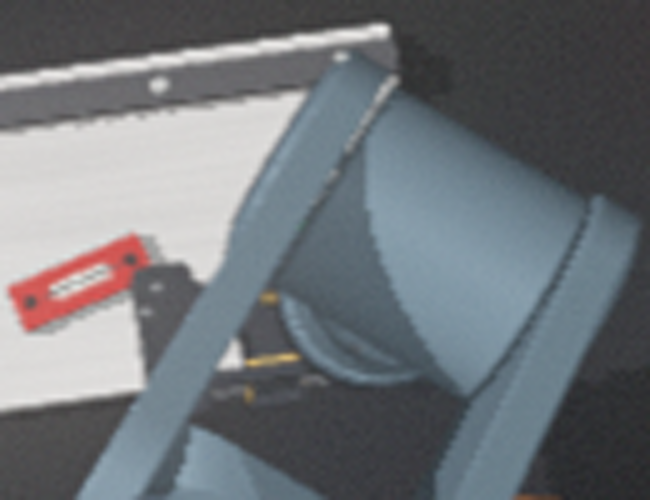

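The wrist view shows the deck's front-right corner at (168,184), the green chip's upper left end at (277,231) with a dark dot at (268,247), and red chip at (365,240). I'll check these against the top-view map.

```bash
cat > wc.py <<'E'
from h import *
from station import r
def wcam(fn=None):
    s=r.sense(); c=r.read_camera("wrist")
    T=np.eye(4);T[:3,:3]=R.from_euler("xyz",s["orientation"]).as_matrix();T[:3,3]=s["ee_pos"]
    T=T@np.array(c["T_tool_cam"])
    if fn: cv2.imwrite(fn,c["img"][:,:,::-1])
    return cam(c,T)
E
python3 - <<'E'
from wc import *
C=wcam("pics/w1b.png");p=np.load("deck.npy")
print("edge", w2d(p,ray(C,[(168,184),(440,181)],20)).round(1))
print("chip", w2d(p,ray(C,[(277,231),(282,248),(268,247)],30)).round(1))
i=cv2.imread("pics/w1b.png");cv2.imwrite("pics/w1c.png",cv2.resize(i[170:280,150:420],None,fx=2.9,fy=2.9,interpolation=cv2.INTER_CUBIC))
print(proj(C,d2w(p,[(-90,-180,20),(-46.2,-78.8,30),(-23.5,-71.5,30),(-90,100,20)])).round(1))
E
```

```text
edge [[ -88.5 -174.7   20. ]
 [ -91.8   78.6   20. ]]
chip [[-45.7 -73.   30. ]
 [-28.1 -67.8  30. ]
 [-29.1 -81.2  30. ]]
[[162.1 182.5]
 [270.8 230.5]
 [278.  252.3]
 [462.2 182.9]]
```

View pics/w1c.png

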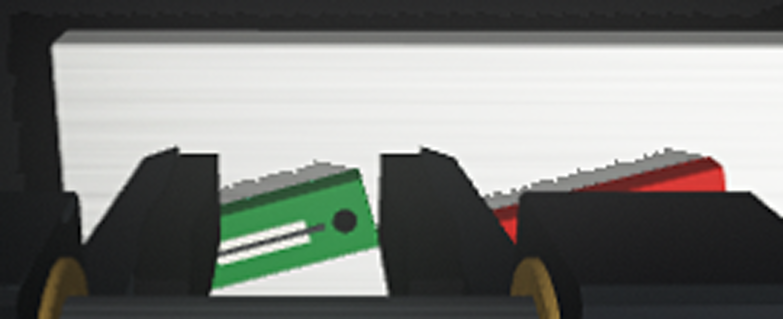

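>>> send_rows:
  steps:
    - {"offset":[-0.013,0.01,0.02],"angular":[0,0,0]}
    - {"offset":[0,0.005,0.03],"angular":[0,0,0]}
    - {"offset":[0,0,0.03],"angular":[0,0,0]}
    - {"offset":[0,0,0.015],"angular":[0,0,0]}
    - {"offset":[0,0,0.01],"angular":[0,0,0]}
    - {"offset":[0,0,0],"angular":[0,0,0]}
    - {"offset":[0,0,0],"angular":[0,0,0]}

```text
t: 4.1
ee_pos: [511.3, -166.9, 35.7]
orientation: [3.14, 0.001, 1.726]
ft_force: [-1.0, -0.2, -0.5]
gripper_width: 31.1
```

```bash
python3 st.py;  python3 - <<'E'
from wc import *
C=wcam("pics/w2.png")
E
```

```text
t 4.1 deck [[ -72.2 -108.8   35.7]] turn left(tool,deg) [0.08 0.07 0.03] F [-1.  -0.2 -0.5] w 31.1 q [-0.54  0.4   1.83 -0.    0.91 -2.26]
```

View pics/w2.png

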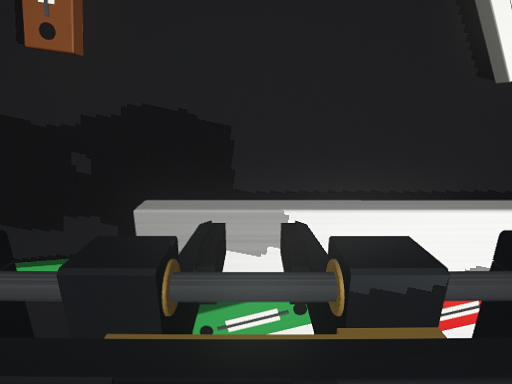

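Chip is centred between the fingers in the wrist view (its dots at (206,330) and (300,310)). Pushing toward the rail.

>>> send_rows:
  steps:
    - {"offset":[0,0.006,0],"angular":[0,0,0]}
    - {"offset":[0,0.008,0],"angular":[0,0,0]}
    - {"offset":[0,0.008,0],"angular":[0,0,0]}
    - {"offset":[0,0.008,0],"angular":[0,0,0]}
    - {"offset":[0,0.008,0],"angular":[0,0,0]}
    - {"offset":[0,0.008,0],"angular":[0,0,0]}
    - {"offset":[0,0.008,0],"angular":[0,0,0]}
    - {"offset":[0,0.008,0],"angular":[0,0,0]}
    - {"offset":[0,0.008,0],"angular":[0,0,0]}
    - {"offset":[0,0.008,0],"angular":[0,0,0]}
    - {"offset":[0,0.006,0],"angular":[0,0,0]}
    - {"offset":[0,0.002,0],"angular":[0,0,0]}

```text
t: 5.65
ee_pos: [595.9, -153.2, 34.7]
orientation: [3.142, 0.0, 1.726]
ft_force: [-0.6, 0.5, -0.1]
gripper_width: 30.7
```

```bash
python3 st.py;  python3 - <<'E'
from wc import *
C=wcam("pics/w3.png")
i=r.read_camera("top")["img"][:,:,::-1]
cv2.imwrite("pics/top3c.png",cv2.resize(i[145:245,250:380],None,fx=5,fy=5,interpolation=cv2.INTER_CUBIC))
E
```

```text
t 5.65 deck [[  13.5 -108.2   34.7]] turn left(tool,deg) [0.   0.01 0.04] F [-0.6  0.5 -0.1] w 30.7 q [-0.44  0.53  1.62 -0.    0.98 -2.17]
```

View pics/w3.png

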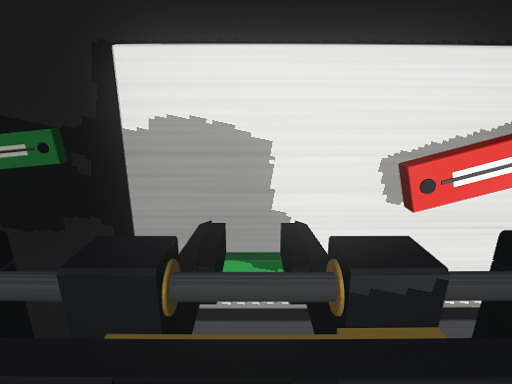

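View pics/top3c.png

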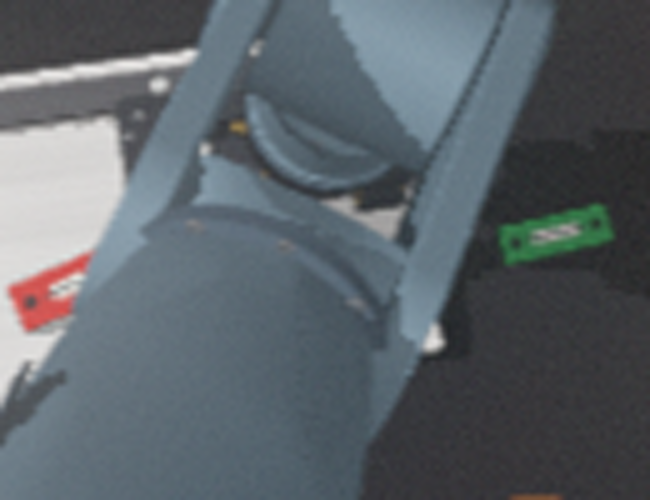

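>>> send_rows:
  steps:
    - {"offset":[0,0.004,0],"angular":[0,0,0]}
    - {"offset":[0,0.002,0],"angular":[0,0,0]}
    - {"offset":[0,0.001,0],"angular":[0,0,0]}
    - {"offset":[0,0,0],"angular":[0,0,0]}

```text
t: 6.25
ee_pos: [602.5, -152.2, 34.7]
orientation: [3.142, 0.0, 1.726]
ft_force: [-0.4, -0.2, -1.1]
gripper_width: 30.9
```

>>> send_rows:
  steps:
    - {"offset":[0,0.001,0],"angular":[0,0,0]}
    - {"offset":[0,0.001,0],"angular":[0,0,0]}

```text
t: 6.5
ee_pos: [604.4, -151.9, 34.7]
orientation: [-3.142, -0.0, 1.726]
ft_force: [0.4, -0.8, 0.3]
gripper_width: 31.0
```

>>> send_rows:
  steps:
    - {"offset":[0,0.001,0],"angular":[0,0,0]}
    - {"offset":[0,0,0],"angular":[0,0,0]}

```text
t: 6.75
ee_pos: [605.5, -151.7, 34.8]
orientation: [3.141, 0.0, 1.726]
ft_force: [0.6, 0.6, 0.4]
gripper_width: 31.0
```

```bash
python3 st.py;  python3 - <<'E'
from wc import *
C=wcam("pics/w4.png")
i=cv2.imread("pics/w4.png");cv2.imwrite("pics/w4c.png",cv2.resize(i[220:340,160:360],None,fx=4,fy=4,interpolation=cv2.INTER_CUBIC))
E
```

```text
t 6.75 deck [[  23.3 -108.2   34.8]] turn left(tool,deg) [0.01 0.   0.03] F [0.6 0.6 0.4] w 31.0 q [-0.44  0.55  1.6   0.    0.99 -2.16]
```

View pics/w4c.png

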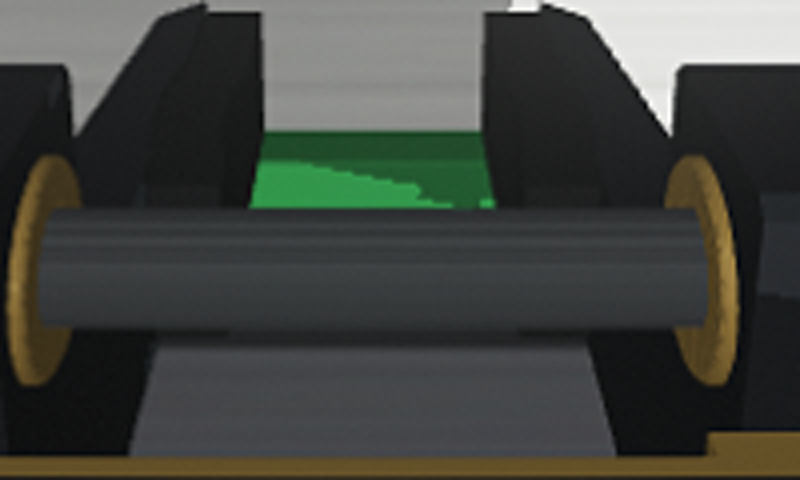

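>>> send_rows:
  steps:
    - {"offset":[0,0.001,0],"angular":[0,0,0]}
    - {"offset":[0,0,0],"angular":[0,0,0]}

```text
t: 7.05
ee_pos: [606.5, -151.6, 34.7]
orientation: [3.142, 0.0, 1.726]
ft_force: [-1.0, -0.7, 0.6]
gripper_width: 30.6
```

>>> send_rows:
  steps:
    - {"offset":[0,0.001,0],"angular":[0,0,0]}
    - {"offset":[0,0,0],"angular":[0,0,0]}

```text
t: 7.3
ee_pos: [607.5, -151.4, 34.7]
orientation: [3.141, 0.0, 1.726]
ft_force: [-0.1, -0.1, -0.0]
gripper_width: 30.8
```

>>> send_rows:
  steps:
    - {"offset":[0,0.001,0],"angular":[0,0,0]}
    - {"offset":[0,0,0],"angular":[0,0,0]}

```text
t: 7.55
ee_pos: [608.5, -151.3, 34.7]
orientation: [3.141, 0.0, 1.726]
ft_force: [-0.4, 0.2, 0.4]
gripper_width: 31.1
```

>>> send_rows:
  steps:
    - {"offset":[0,0.001,0],"angular":[0,0,0]}
    - {"offset":[0,0,0],"angular":[0,0,0]}

```text
t: 7.8
ee_pos: [608.7, -151.2, 34.7]
orientation: [-3.14, -0.0, 1.726]
ft_force: [-4.2, -0.2, 3.2]
gripper_width: 30.7
```

>>> send_rows:
  steps:
    - {"offset":[0,0.001,0],"angular":[0,0,0]}
    - {"offset":[0,0,0],"angular":[0,0,0]}

```text
t: 8.05
ee_pos: [608.8, -151.2, 34.6]
orientation: [-3.138, -0.001, 1.726]
ft_force: [-9.1, -2.0, 6.2]
gripper_width: 30.9
```

>>> send_rows:
  steps:
    - {"offset":[0,0.001,0],"angular":[0,0,0]}
    - {"offset":[0,0,0],"angular":[0,0,0]}

```text
t: 8.3
ee_pos: [608.9, -151.2, 34.6]
orientation: [-3.136, -0.001, 1.726]
ft_force: [-13.8, -3.4, 8.0]
gripper_width: 30.9
```

>>> send_rows:
  steps:
    - {"offset":[0,-0.006,0],"angular":[0,0,0]}
    - {"offset":[0,-0.015,0],"angular":[0,0,0]}
    - {"offset":[0,-0.01,-0.03],"angular":[0,0,0]}
    - {"offset":[0,0,-0.04],"angular":[0,0,0]}
    - {"offset":[-0.03,0,-0.03],"angular":[0,0,0]}
    - {"offset":[-0.04,0.01,0],"angular":[0,0,0]}
    - {"offset":[0,0.01,0],"angular":[0,0,0]}
    - {"offset":[0,0,0],"angular":[0,0,0]}
    - {"offset":[0,0,0],"angular":[0,0,0]}
  fingers: -1
  squeeze: 10

```text
t: 9.43
ee_pos: [610.8, -220.2, 133.9]
orientation: [-3.14, -0.001, 1.727]
ft_force: [0.0, -0.4, -0.4]
gripper_width: 0.7
```

```bash
python3 st.py;  python3 - <<'E'
from wc import *
C=wcam("pics/w5.png")
i=r.read_camera("top")["img"][:,:,::-1]
cv2.imwrite("pics/top5c.png",cv2.resize(i[145:245,250:380],None,fx=6,fy=6,interpolation=cv2.INTER_CUBIC))
E
```

```text
t 9.43 deck [[  17.9 -176.7  133.9]] turn left(tool,deg) [-0.06 -0.07  0.09] F [ 0.  -0.4 -0.4] w 0.7 q [-0.53  0.46  1.5   0.    1.19 -2.26]
```

View pics/w5.png

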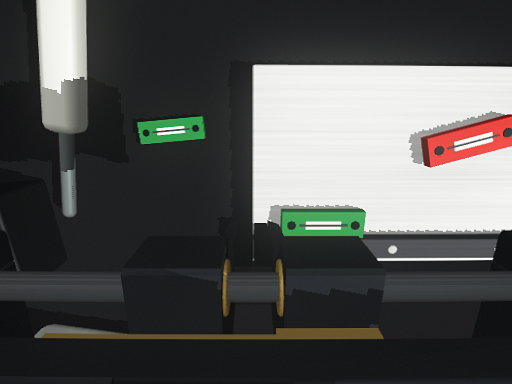

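View pics/top5c.png

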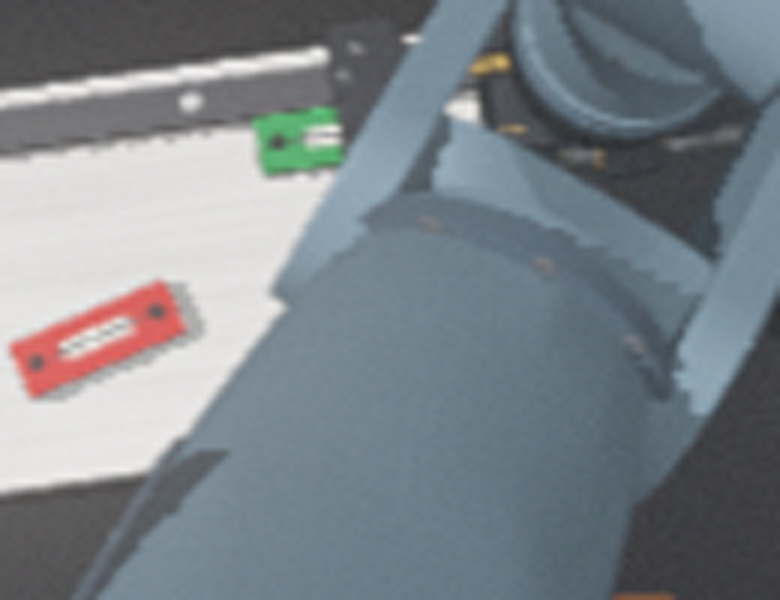

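Run:
```python
from wc import *
C=wcam(); p=np.load("deck.npy")
i=cv2.imread("pics/w5.png");cv2.imwrite("pics/w5c.png",cv2.resize(i[195:265,245:405],None,fx=5,fy=5,interpolation=cv2.INTER_CUBIC))
print("chip near edge top", w2d(p,ray(C,[(281.5,210),(364.5,210)],30)).round(1))
print("deck", w2d(p,ray(C,[(253,65.5),(500,67)],20)).round(1))
print(proj(C,d2w(p,[(60,-180,32),(60,-60,32),(60,-100,20),(60,-60,20)])).round(1))
```

```text
chip near edge top [[  34.8 -150.9   30. ]
 [  34.7  -76.9   30. ]]
deck [[ -85.6 -176.4   20. ]
 [ -85.9   26.1   20. ]]
[[248.7 237. ]
 [380.7 236.9]
 [333.3 231.5]
 [375.3 231.4]]
```

View pics/w5c.png

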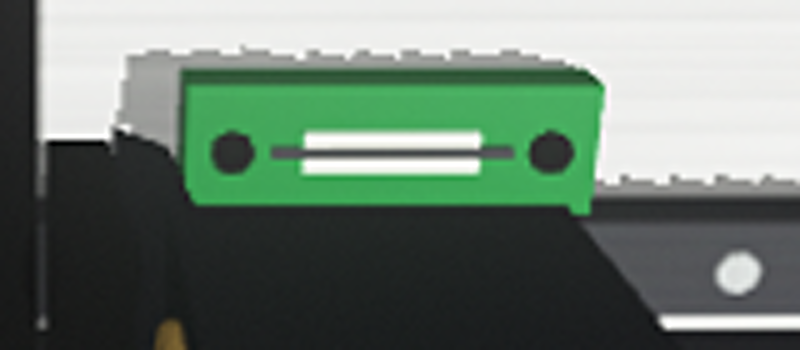

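Wrist crop shows the green chip lying flat with its long edge parallel to the rail, far edge touching the rail face; its ends are at about (282,235) and (362,237). It lies before the pocket, with its front end at y ≈ -77. Next I go down behind its end.

>>> send_rows:
  steps:
    - {"offset":[0,0.014,0],"angular":[0,0,0]}
    - {"offset":[0,0.013,0.02],"angular":[0,0,0]}
    - {"offset":[0,0,0.03],"angular":[0,0,0]}
    - {"offset":[0,0,0.03],"angular":[0,0,0]}
    - {"offset":[0,0,0.013],"angular":[0,0,0]}
    - {"offset":[0,0,0.005],"angular":[0,0,0]}
    - {"offset":[0,0,0],"angular":[0,0,0]}
    - {"offset":[0,0,0],"angular":[0,0,0]}

```text
t: 10.58
ee_pos: [638.8, -217.9, 38.1]
orientation: [3.14, 0.001, 1.726]
ft_force: [0.4, -0.6, 0.5]
gripper_width: 0.5
```

```bash
python3 st.py;  python3 - <<'E'
from wc import *
C=wcam("pics/w6.png")
E
```

```text
t 10.57 deck [[  45.9 -178.8   38.1]] turn left(tool,deg) [0.1  0.08 0.02] F [ 0.4 -0.6  0.5] w 0.5 q [-0.5   0.63  1.46  0.    1.05 -2.23]
```

View pics/w6.png

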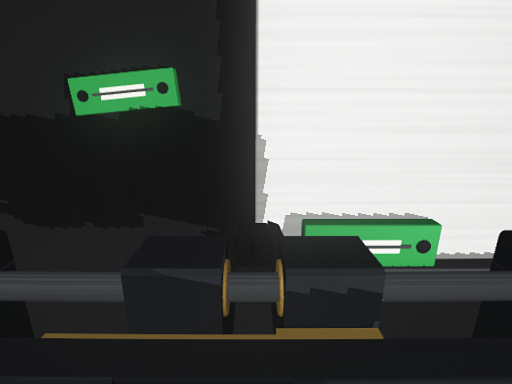

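>>> send_rows:
  steps:
    - {"offset":[0,-0.001,0.003],"angular":[0,0,0]}
    - {"offset":[0.004,0,0],"angular":[0,0,0]}
    - {"offset":[0.006,0,0],"angular":[0,0,0]}
    - {"offset":[0.008,0,0],"angular":[0,0,0]}
    - {"offset":[0.008,0.0003,0],"angular":[0,0,0]}
    - {"offset":[0.008,0.0003,0],"angular":[0,0,0]}
    - {"offset":[0.008,0.0002,0],"angular":[0,0,0]}
    - {"offset":[0.008,0.0002,0],"angular":[0,0,0]}

```text
t: 11.62
ee_pos: [630.1, -167.5, 33.7]
orientation: [-3.142, -0.0, 1.726]
ft_force: [-0.3, -1.1, 0.7]
gripper_width: 0.5
```

```bash
python3 st.py;  python3 - <<'E'
from wc import *
C=wcam("pics/w7.png")
E
```

```text
t 11.62 deck [[  45.1 -127.6   33.7]] turn left(tool,deg) [-0.   -0.    0.03] F [-0.3 -1.1  0.7] w 0.5 q [-0.44  0.6   1.52 -0.    1.02 -2.17]
```

View pics/w7.png

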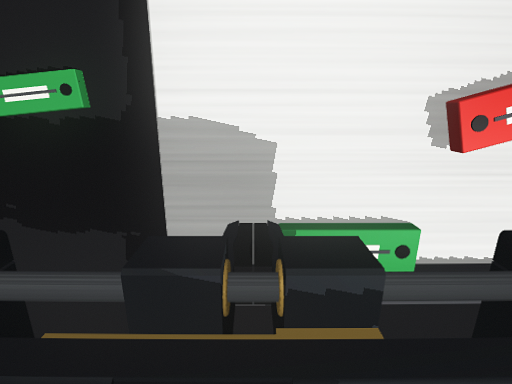

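>>> send_rows:
  steps:
    - {"offset":[0.009,0.0002,-0.001],"angular":[0,0,0]}
    - {"offset":[0.01,0.0002,0],"angular":[0,0,0]}
    - {"offset":[0.01,0.0002,0],"angular":[0,0,0]}
    - {"offset":[0.01,0.0002,0],"angular":[0,0,0]}
    - {"offset":[0.01,0.0002,0],"angular":[0,0,0]}
    - {"offset":[0.01,0.0002,0],"angular":[0,0,0]}
    - {"offset":[0.01,0.0002,0],"angular":[0,0,0]}
    - {"offset":[0.01,0.0002,0],"angular":[0,0,0]}
    - {"offset":[0.01,0.0002,0],"angular":[0,0,0]}
    - {"offset":[0.01,0.0002,0],"angular":[0,0,0]}
    - {"offset":[0.01,0,0],"angular":[0,0,0]}
    - {"offset":[0.008,0,0],"angular":[0,0,0]}

```text
t: 13.18
ee_pos: [614.0, -51.5, 34.7]
orientation: [3.142, -0.0, 1.726]
ft_force: [0.6, 0.4, -0.4]
gripper_width: 0.3
```

```bash
python3 st.py;  python3 - <<'E'
from wc import *
C=wcam("pics/w8.png")
E
```

```text
t 13.18 deck [[ 47.1 -10.5  34.7]] turn left(tool,deg) [ 0.   -0.    0.03] F [ 0.6  0.4 -0.4] w 0.3 q [-0.28  0.53  1.62  0.    0.99 -2.  ]
```

View pics/w8.png

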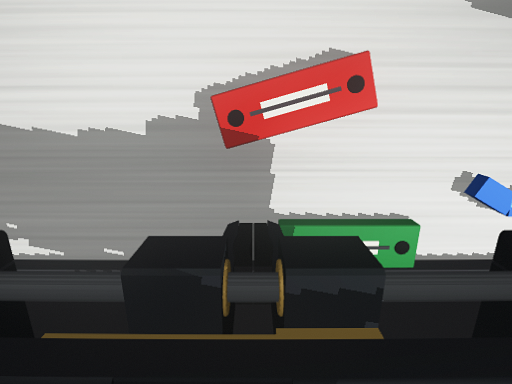

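Run:
```python
import cv2
a=[cv2.resize(cv2.imread(f"pics/w{k}.png")[210:280,260:440],None,fx=4.2,fy=4.2,interpolation=cv2.INTER_CUBIC) for k in (7,8)]
cv2.imwrite("pics/w78.png",cv2.vconcat(a))
```

```text
(no output)
```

View pics/w78.png

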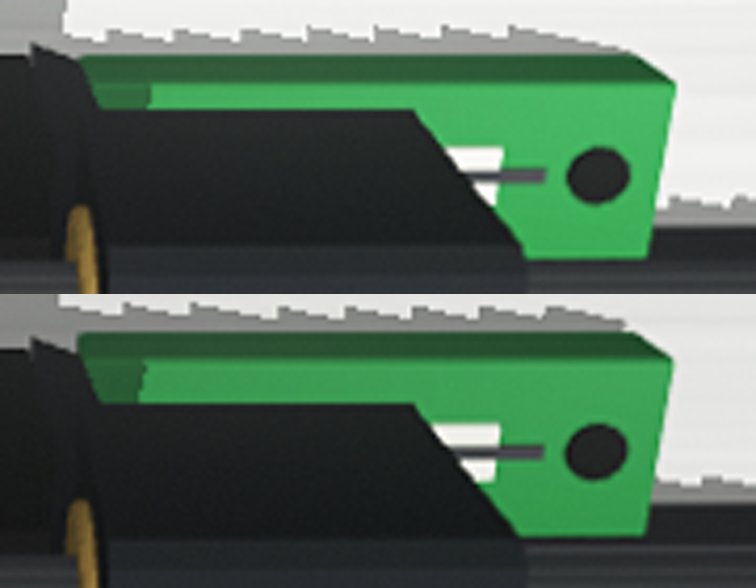

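>>> send_rows:
  steps:
    - {"offset":[0.008,0,0],"angular":[0,0,0]}
    - {"offset":[0.008,0.0002,0],"angular":[0,0,0]}
    - {"offset":[0.008,0,0],"angular":[0,0,0]}
    - {"offset":[0.008,0.0002,0],"angular":[0,0,0]}
    - {"offset":[0.008,0,0],"angular":[0,0,0]}
    - {"offset":[0.008,0.0002,0],"angular":[0,0,0]}
    - {"offset":[0.008,0,0],"angular":[0,0,0]}
    - {"offset":[0.008,0.0002,0],"angular":[0,0,0]}
    - {"offset":[0.006,0,0],"angular":[0,0,0]}
    - {"offset":[0.004,0,0],"angular":[0,0,0]}
    - {"offset":[0,0,0],"angular":[0,0,0]}

```text
t: 14.6
ee_pos: [603.5, 21.4, 34.7]
orientation: [3.141, -0.0, 1.726]
ft_force: [0.5, 0.7, 0.4]
gripper_width: 0.8
```

```bash
python3 st.py;  python3 - <<'E'
from wc import *
C=wcam("pics/w9.png")
E
```

```text
t 14.6 deck [[47.9 63.1 34.7]] turn left(tool,deg) [ 0.01 -0.    0.05] F [0.5 0.7 0.4] w 0.8 q [-0.16  0.51  1.66  0.    0.97 -1.89]
```

View pics/w9.png

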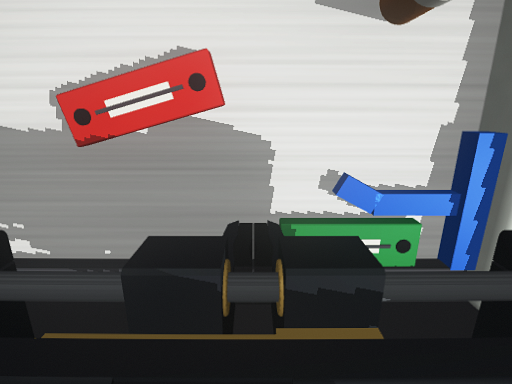

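Chip is in the pocket mouth with its front end at (420,222); the stop face is at about (445,245), roughly 13 mm to go.

>>> send_rows:
  steps:
    - {"offset":[0.003,0,0],"angular":[0,0,0]}
    - {"offset":[0.003,0,0],"angular":[0,0,0]}
    - {"offset":[0.002,0,0],"angular":[0,0,0]}
    - {"offset":[0.001,0,0],"angular":[0,0,0]}
    - {"offset":[0,0,0],"angular":[0,0,0]}

```text
t: 15.28
ee_pos: [602.1, 30.1, 34.7]
orientation: [-3.142, -0.0, 1.726]
ft_force: [0.2, 0.1, 0.3]
gripper_width: 0.7
```

>>> send_rows:
  steps:
    - {"offset":[0.001,0,0],"angular":[0,0,0]}
    - {"offset":[0.001,0,0],"angular":[0,0,0]}
    - {"offset":[0,0,0],"angular":[0,0,0]}

```text
t: 15.65
ee_pos: [601.8, 32.0, 34.7]
orientation: [-3.142, -0.0, 1.726]
ft_force: [-0.9, 0.2, -0.7]
gripper_width: 0.6
```

>>> send_rows:
  steps:
    - {"offset":[0.001,0,0],"angular":[0,0,0]}
    - {"offset":[0.001,0,0],"angular":[0,0,0]}
    - {"offset":[0,0,0],"angular":[0,0,0]}

```text
t: 16.02
ee_pos: [601.5, 34.0, 34.7]
orientation: [-3.142, -0.0, 1.726]
ft_force: [0.2, -0.3, -0.7]
gripper_width: 0.3
```

>>> send_rows:
  steps:
    - {"offset":[0.001,0,0],"angular":[0,0,0]}
    - {"offset":[0.001,0,0],"angular":[0,0,0]}
    - {"offset":[0,0,0],"angular":[0,0,0]}

```text
t: 16.4
ee_pos: [601.2, 36.0, 34.7]
orientation: [3.142, -0.0, 1.726]
ft_force: [-0.9, 0.1, -0.9]
gripper_width: 0.3
```

```bash
python3 st.py
```

```text
t 16.4 deck [[47.9 77.9 34.7]] turn left(tool,deg) [ 0.   -0.    0.03] F [-0.9  0.1 -0.9] w 0.3 q [-0.14  0.51  1.66  0.    0.97 -1.86]
```

>>> send_rows:
  steps:
    - {"offset":[0.001,0,0],"angular":[0,0,0]}
    - {"offset":[0,0,0],"angular":[0,0,0]}

```text
t: 16.65
ee_pos: [601.0, 36.9, 34.7]
orientation: [-3.142, -0.0, 1.726]
ft_force: [-0.0, 0.4, 0.3]
gripper_width: 0.7
```

>>> send_rows:
  steps:
    - {"offset":[0.001,0,0],"angular":[0,0,0]}
    - {"offset":[0,0,0],"angular":[0,0,0]}

```text
t: 16.9
ee_pos: [600.9, 37.9, 34.7]
orientation: [-3.142, 0.0, 1.726]
ft_force: [-0.2, -0.1, -0.3]
gripper_width: 0.6
```

>>> send_rows:
  steps:
    - {"offset":[0.001,0,0],"angular":[0,0,0]}
    - {"offset":[0,0,0],"angular":[0,0,0]}

```text
t: 17.15
ee_pos: [600.7, 38.9, 34.7]
orientation: [-3.142, -0.0, 1.726]
ft_force: [-0.1, -1.2, -0.1]
gripper_width: 0.2
```

```bash
python3 st.py;  python3 - <<'E'
from wc import *
C=wcam("pics/w10.png")
i=cv2.imread("pics/w10.png");cv2.imwrite("pics/w10c.png",cv2.resize(i[150:290,260:500],None,fx=3.3,fy=3.3,interpolation=cv2.INTER_CUBIC))
E
```

```text
t 17.15 deck [[47.8 80.9 34.7]] turn left(tool,deg) [-0.   -0.    0.03] F [-0.1 -1.2 -0.1] w 0.2 q [-0.13  0.51  1.66  0.    0.97 -1.86]
```

View pics/w10c.png

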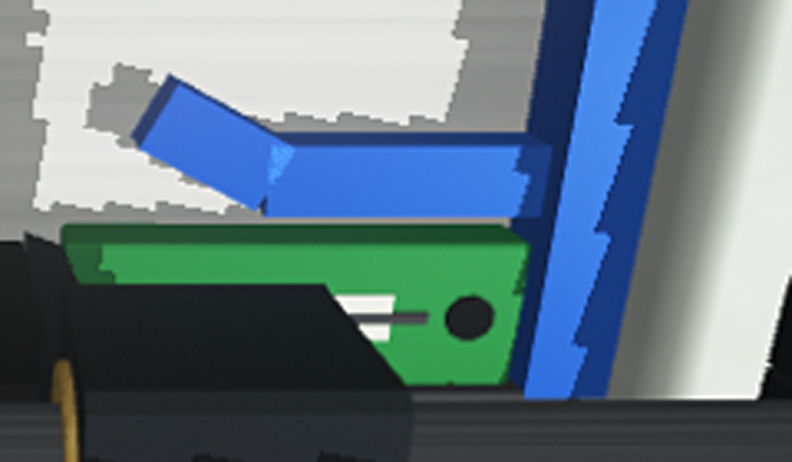

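>>> send_rows:
  steps:
    - {"offset":[0.001,0,0],"angular":[0,0,0]}
    - {"offset":[0,0,0],"angular":[0,0,0]}

```text
t: 17.45
ee_pos: [600.6, 39.9, 34.7]
orientation: [3.142, 0.0, 1.726]
ft_force: [0.2, 0.6, -0.5]
gripper_width: 0.4
```

>>> send_rows:
  steps:
    - {"offset":[0.001,0,0],"angular":[0,0,0]}
    - {"offset":[0,0,0],"angular":[0,0,0]}

```text
t: 17.7
ee_pos: [600.6, 40.5, 34.8]
orientation: [3.141, 0.001, 1.726]
ft_force: [0.1, -1.8, 0.2]
gripper_width: 0.4
```

>>> send_rows:
  steps:
    - {"offset":[0.001,0,0],"angular":[0,0,0]}
    - {"offset":[0,0,0],"angular":[0,0,0]}

```text
t: 17.95
ee_pos: [600.6, 40.7, 34.9]
orientation: [3.141, 0.002, 1.726]
ft_force: [0.7, -5.5, -0.5]
gripper_width: 0.4
```

>>> send_rows:
  steps:
    - {"offset":[0.001,0,0],"angular":[0,0,0]}
    - {"offset":[0,0,0],"angular":[0,0,0]}

```text
t: 18.2
ee_pos: [600.7, 40.8, 35.0]
orientation: [3.141, 0.003, 1.726]
ft_force: [-0.4, -9.3, -0.7]
gripper_width: 0.4
```

>>> send_rows:
  steps:
    - {"offset":[-0.003,0,0],"angular":[0,0,0]}
    - {"offset":[-0.01,0,0],"angular":[0,0,0]}
    - {"offset":[-0.02,0,0],"angular":[0,0,0]}
    - {"offset":[-0.02,0,-0.02],"angular":[0,0,0]}
    - {"offset":[0,-0.02,-0.04],"angular":[0,0,0]}
    - {"offset":[0,-0.04,-0.04],"angular":[0,0,0]}
    - {"offset":[0,-0.04,-0.02],"angular":[0,0,0]}
    - {"offset":[0,0,0],"angular":[0,0,0]}
    - {"offset":[0,0,0],"angular":[0,0,0]}

```text
t: 19.32
ee_pos: [510.1, -25.8, 155.0]
orientation: [3.14, 0.0, 1.725]
ft_force: [-0.4, -0.2, -0.3]
gripper_width: 0.2
```

```bash
python3 st.py;  python3 - <<'E'
from wc import *
C=wcam("pics/w11.png")
i=r.read_camera("top")["img"][:,:,::-1]
cv2.imwrite("pics/top11c.png",cv2.resize(i[145:245,150:280],None,fx=6,fy=6,interpolation=cv2.INTER_CUBIC))
E
```

```text
t 19.32 deck [[-51.6  30.9 155. ]] turn left(tool,deg) [ 0.07  0.02 -0.03] F [-0.4 -0.2 -0.3] w 0.2 q [-0.28  0.15  1.85  0.    1.14 -2.01]
```

View pics/w11.png

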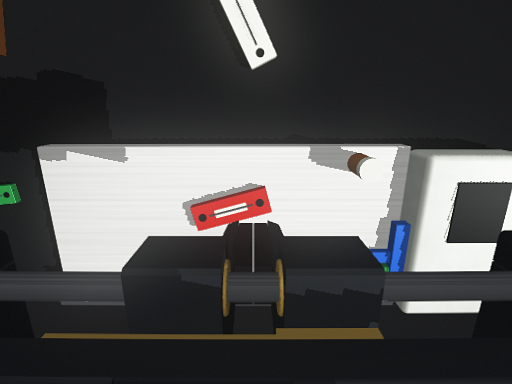

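View pics/top11c.png

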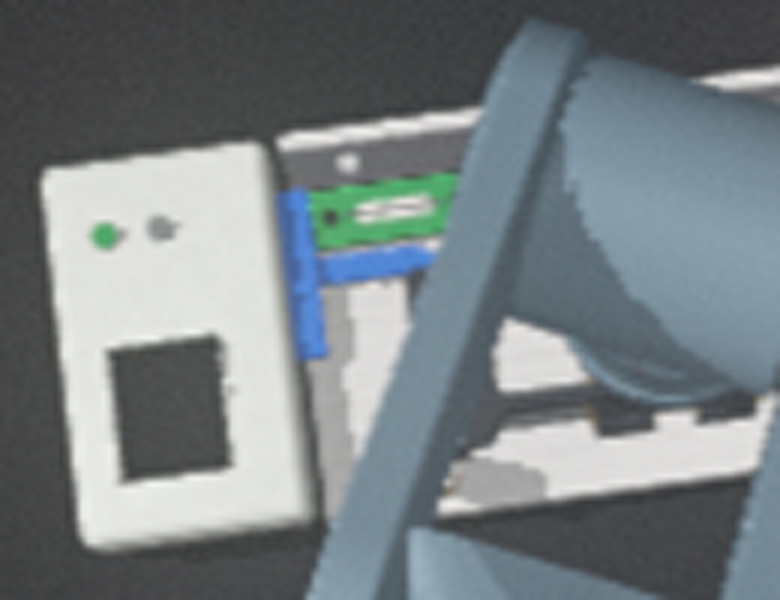

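>>> send_rows:
  steps:
    - {"offset":[-0.03,-0.03,-0.03],"angular":[0,0,0]}
    - {"offset":[-0.04,-0.03,-0.03],"angular":[0,0,0]}
    - {"offset":[-0.05,-0.03,-0.03],"angular":[0,0,0]}
    - {"offset":[-0.05,-0.03,0],"angular":[0,0,0]}
    - {"offset":[-0.05,-0.03,0],"angular":[0,0,0]}
    - {"offset":[-0.04,0,0],"angular":[0,0,0]}
    - {"offset":[0,0,0],"angular":[0,0,0]}
    - {"offset":[0,0,0],"angular":[0,0,0]}

```text
t: 20.42
ee_pos: [402.5, -301.9, 242.3]
orientation: [-3.141, -0.002, 1.726]
ft_force: [0.6, 0.2, 0.1]
gripper_width: 0.5
```

```bash
python3 st.py;  python3 - <<'E'
from wc import *
c=r.read_camera("top"); C=cam(c);i=c["img"][:,:,::-1]
cv2.imwrite("pics/top12c.png",cv2.resize(i[145:245,150:280],None,fx=6,fy=6,interpolation=cv2.INTER_CUBIC))
i=r.read_camera("side")["img"][:,:,::-1]
cv2.imwrite("pics/side12c.png",cv2.resize(i[135:235,160:290],None,fx=6,fy=6,interpolation=cv2.INTER_CUBIC))
p=np.load("deck.npy")
u=proj(C,d2w(p,[(60,94,30),(60,170,30),(34,170,30),(34,94,30)]));print("expected seated corners in crop",((u-[150,145]+.5)*6-.5).round(0).tolist())
E
```

```text
t 20.43 deck [[-200.5 -225.4  242.3]] turn left(tool,deg) [-0.05 -0.12  0.03] F [0.6 0.2 0.1] w 0.5 q [-0.88  0.03  1.79  0.    1.33 -2.61]
expected seated corners in crop [[476.0, 170.0], [307.0, 193.0], [314.0, 250.0], [483.0, 227.0]]
```

View pics/top12c.png

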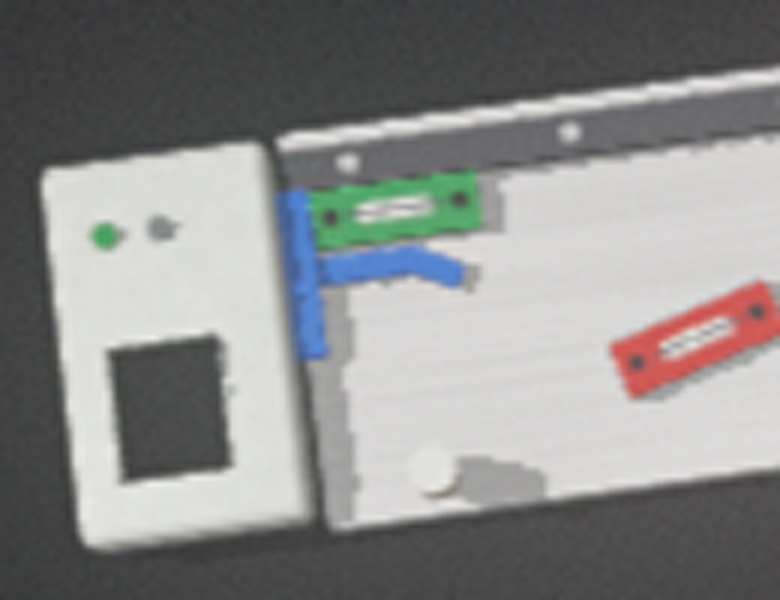

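View pics/side12c.png

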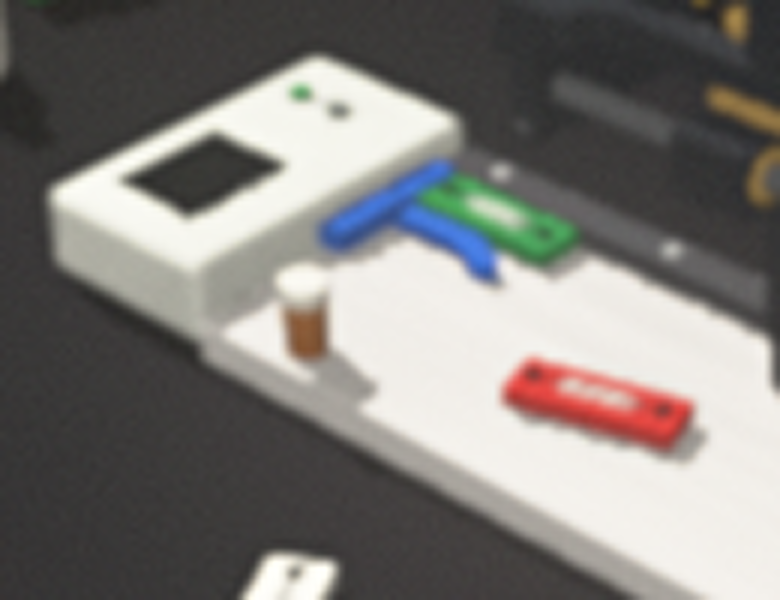

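The top view shows the green chip in the pocket, corners at about (474,172), (309,195), (317,248) and (483,228) in the crop. That is within about 4 crop pixels (under 2 mm) of the seated outline I predicted. There is no gap at the rail or the stop, and red chip and vial are at their first pixels.

```bash
python3 -c "
from station import r
print(r.hand_in())"
```

```text
the job is handed in; nothing more can be done
None
```

The green chip is home in the blue pocket against both the rail and the end stop, and I handed the job in at about 20.5 s of the 48 s allowed. The hand-in reports no verdict.

- **Push to the rail:** I pushed the larger green chip, the one on the deck, back with two fingertips until it met the rail at about 14 N. A wrist picture then showed it flat and parallel to the rail, well before the pocket.
- **Slide to the pocket:** I pushed it along the rail from its end with the fingers shut. The stop took it up at about 9 N, and I backed the arm away.
- **Last checks:** In the top picture the chip's outline matches the seated outline to within about 2 mm, with no visible gap at the rail or the stop. The red chip and the vial are at their starting pixels. The robot is clear and the force reading is near zero.
- **Disagreements:**
  - The wrist camera placed the deck about 4–5 mm off along deck y from the top camera's estimate.
  - The rail came about 1.7 mm later than planned. I used contact force, not the map, to decide when the chip had reached the rail and the stop.

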